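# Mark the pressure line and crack the bleed cap

## Robot

A 6-joint arm with a two-finger parallel gripper is mounted at the origin on the work surface. World frame = base frame: x ahead of the robot, y to its left, z up, the work surface at z = 0. Lengths are in mm, angles in degrees, forces in N, time in s.
With the tool pointing down it reaches from about 350 to 850 mm from the base axis. Payload 8.1 kg.
Tool frame: the origin (TCP) lies midway between the tips of the shut fingers; the grasp point (between the pads) lies 19 mm behind it (r.pinch_z is the distance from the TCP to the grasp point, in mm); z points along the fingers, y is the line along which they close (so a half turn about z gives the same grasp; the last joint's range is limited). The gripper opens to 85 mm and grips with 20 to 120 N. Pads are 22 mm wide; open, the fingers measure 114 mm over their backs; the gripper's body (76 mm by 85 mm) begins 54 mm behind the grasp point. The pads swing forward as they close: fully open they stand 13 mm farther back than shut.
Start: joints at [-71.07, 7.471, 85.268, -0, 87.261, -4.893], TCP at [242.373, -548.872, 231.292] pointing down, gripper open.
Joint ranges: [-169.43, 169.43], [-51.17, 129.36], [1.28, 143.12], [-76.62, 256.62], [0, 156.53], [-152.29, 152.29]. Speed limits (degrees/s): [136.94, 136.94, 159.86, 180, 180, 180].

## Interface

Orientations are given as [roll, pitch, yaw] about the fixed x, y, z axes, in that order (R = Rz(yaw) Ry(pitch) Rx(roll)).
In Python, from bench import sensors, optics, job, r gives the robot as it stands.
- The arm moves only by the tool play_rows, never from a script. Its argument "motion" is a list that holds one entry, the list of rows, each a list of 6 numbers: the shift along the tool's x, y, z in cm, then the turn, a rotation vector about the tool's x, y, z in degrees. In form: [[[x, y, z, ax, ay, az], ...]]. A call has 1 to 5 rows; each row is the pose to reach, as a shift and turn from the pose commanded when the call began, along the tool's axes at that moment; what a row does not reach only later rows make up. A row lasts 1/10 s, in which the tool goes at most 50 mm and 8.59 degrees, less where a joint would pass 70% of its speed; a pose out of reach is approached as far as the arm can. A call with a gripper value outside its range is refused whole. "jaw" is the opening, from 0 (shut) to 1 (fully open), set as the call begins (left out, the last holds). The fingers move at their own pace and stop on an object; "squeeze" is the grip in N (left out, the last holds). Time passes only in rows, so rows that repeat a pose let the fingers close. It gives the time, the measured TCP pose, the force, the opening and the grip force at its end, in the units of the state.
- sensors.sense(): the state, without advancing time (a new reading comes with each control period).
- optics.snapshot(name): name is "scene" or "top" or "wrist"; returns a dict with "pixels" (420x560x3 uint8, red, green, blue), "mtx" (3x3 intrinsics, pixels), "R" (3x3) and "t" (3): a world point X has camera coordinates R X + t; the wrist camera has in their place "T_tool_cam" (4x4, takes a point from camera to tool coordinates, whose origin is the TCP and whose axes are the flange's). Camera axes: x right, y down, z forward; pixel columns grow to the right and rows downward; lengths in mm; the calibration is good to about 2 mm. A picture is of the moment at which its call begins: read the wrist's pose just before it. There is no depth.
- job.hand_in(): hands the job in; it is judged then, once.
The state is a dict: "time": time; "joint_pos": joint angles; "qd": joint speeds; "joint_efforts": joint torques, N m; "tool_pos": TCP position; "tcp_rot": TCP orientation; "ft_force": force on the tool from outside, world axes, zero at the start; "wrist_torque": the same for the moment, N m; "finger_gap": finger opening in mm; "grip_force": force on a finger pad.
Only numpy, scipy, OpenCV 4.12 (cv2) and the standard library are available. Lean on these libraries where they do the work, as an engineer would, in place of code of your own. Each camera call takes 0.05 s, during which the arm holds its last target. There are 200 camera calls.

## Task

Bleed the pressure port on the calibration bench: first hang the red marker saddle astride the middle of the raised steel pipe and let go of it. Then screw the black, orange-topped cap on the port clockwise until it bottoms out, back it off a quarter turn, and finish still gripping the cap there, without letting go. Leave the other things on the bench where they are.

Things in the scene. Friction and masses are not known exactly. Their poses are not given: they have to be found in the camera images.
- marker: Loose red plastic marker saddle (0.08 to 0.17 kg), an upside-down U that stands on its two legs. Origin: centre of the underside. 36 mm wide along its x, 70 mm long along its y; the legs are 4 mm thick and 60 mm deep, with a gap 28 mm wide between them, open below and at both ends (along its y). The crown (roof) is 5 mm thick, z = 60 to 65 mm. On top a yellow grip fin, 14 mm thick (x), 50 mm long (y), z = 65 to 100 mm. Symmetric under a half turn.
- marker_crown (a point): Centre of the crown's flat inner face, 60 mm above the marker's origin: this rests on the pipe. Axes as the marker.
- line: Fixed pressure line: a straight steel pipe 14 mm in diameter, its axis level at 150 mm height, along its own y; 310 mm long, on two posts (16 mm thick) 130 mm either side of the middle, with brass unions 26 mm in diameter at the posts. Origin: on the bench below the middle. Its yaw varies.
- line_mid (a point): Middle of the pipe, on its axis. The marker belongs astride the pipe within 85 mm along the pipe of this point, its y along the pipe.
- port: Fixed bleed port: aluminium block 90 x 90 x 34 mm with a brass hexagon (z = 34 to 48 mm), neck and round collar (42 mm diameter, z = 55 to 62 mm) on its centre line, and the cap above. Origin: centre of the underside. A brass stub sticks out of its +y side to 75 mm from the centre. A red line on top of the block points along its +x.
- cap: Round knurled black cap, 36 mm in diameter, 40 mm high, on the port's upright thread. Origin: centre of its underside, 62 mm above the bench when fully home (rim on the collar); thread pitch 6 mm a turn, so it starts 1.8 to 2.7 mm higher. Its x axis points along the white line on its orange top and side; fully home it points along the port's x.
- cap_top (a point): Centre of the cap's top face, on its axis, 40 mm above the cap's origin.
- cap_turn (a joint): Angle of the cap, rad: 0 = bottomed out (hard stop), growing as it is unscrewed (counter-clockwise from above). Starts between 1.9 and 2.8; a quarter turn off is 1.57; stop at 4.2, it never comes off. Turns with a light drag of about 0.06 N m and stays where it is left.
- spare_cap: Bystander: loose grey cap, 36 mm in diameter, 40 mm high, standing on the bench. Origin: centre of the underside.
- fitting: Bystander: loose brass hexagon fitting, 34 mm across, 38 mm high. Origin: centre of the underside.
- meter: Bystander: loose yellow multimeter, 150 x 80 x 34 mm. Origin: centre of the underside.
- wrench: Bystander: loose wrench lying flat, steel.
Things that resemble listed ones, but are neither listed nor needed, are in the scene too. What is shaped like the port but purple is not meant. Of the things that look like the marker, take the one that is farthest to the robot's right at the start.

How it is judged:
By the outcome, as a careful person would: the job done as asked, in the order asked, and still so for the second after the job is handed in, while the arm keeps its last pose, push and grip.
It also fails if it takes over 58 s, if anything falls off the work surface, if the arm or the gripper's body presses on something with over 40 N, if the wrist force passes 120 N, or if a joint passes its speed limit or range.

## Working session

There is one attempt and no reset: what is moved stays moved. The work goes in short steps, Python scripts to look and compute and a tool call to move; the robot and the scene stay as the last step left them, time stands still between calls to the robot, and variables do not carry over. Pictures are saved under pics/ and viewed, at most 10 in all, crops included, and the job is handed in when it is done.

Besides the shell and the picture viewer there is one more tool, called after "Request:" as a command line: name --argument value ..., lists and objects as JSON in quotes. play_rows: Moves the arm, as the interface text tells. Its arguments: {"type":"object","properties":{"motion":{"type":"array","items":{"type":"array","items":{"type":"array","items":{"type":"number"}}}},"jaw":{"type":"number"},"squeeze":{"type":"number"}},"required":["motion"]}

```bash
ls; mkdir -p pics; python3 - <<'E'
from bench import sensors, optics, job, r
import cv2, pickle
print(sensors.sense(), r.pinch_z)
d={}
for n in ["scene","top"]:
    s=optics.snapshot(n); d[n]=s
    cv2.imwrite(f"pics/{n}0.png",cv2.resize(s["pixels"][:,:,::-1],(800,600),interpolation=cv2.INTER_CUBIC))
    print(n,s["mtx"],s["R"],s["t"])
pickle.dump(d,open("snap0.pkl","wb"))
E
```

```text
pics
{'time': 0.0, 'joint_pos': array([-7.10713356e+01,  7.51446678e+00,  8.53309317e+01,  4.00218692e-04,
        8.72620134e+01, -4.89455088e+00]), 'qd': array([ 0.15283066,  0.01291811, -0.03143195,  0.02066886, -0.00148729,
       -0.10406483]), 'joint_efforts': array([-8.69612850e-04, -5.69404328e+01, -5.00553453e+01, -1.47732367e-04,
        1.50866818e-02,  7.95137225e-05]), 'tool_pos': array([ 242.17457367, -548.3387894 ,  230.23528974]), 'tcp_rot': array([-1.79893014e+02, -9.56288323e-03,  2.38231868e+01]), 'ft_force': array([-0.11524497, -0.27798772,  0.22187762]), 'wrist_torque': array([-0.02388974, -0.02079461,  0.03428986]), 'grip_force': 0.0, 'finger_gap': 85.35856263721377} 18.700000000000003
scene [[486.25397582   0.         276.55653254]
 [  0.         486.25397582 209.27343456]
 [  0.           0.           1.        ]] [[-0.33930067  0.94039059 -0.02325067]
 [ 0.64043592  0.21282954 -0.73793321]
 [-0.68899702 -0.26527179 -0.67447312]] [ 157.53369831 -236.69655925 1725.20049529]
top [[518.28271653   0.         282.29747704]
 [  0.         518.28271653 210.22131965]
 [  0.           0.           1.        ]] [[-0.02873792 -0.99936606 -0.02101461]
 [-0.99012218  0.03134575 -0.13665838]
 [ 0.13723047  0.01687976 -0.99039531]] [  46.08623016  483.25542135 1359.97865819]
```

View pics/scene0.png

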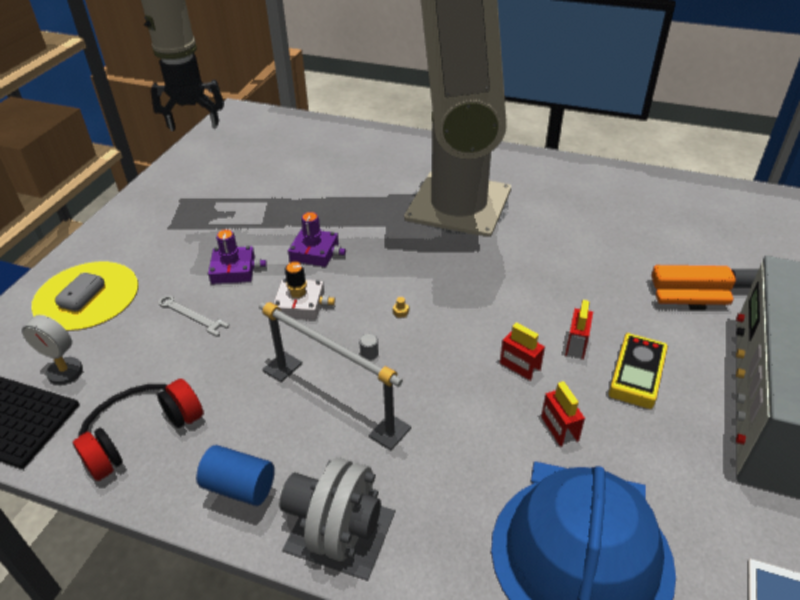

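View pics/top0.png

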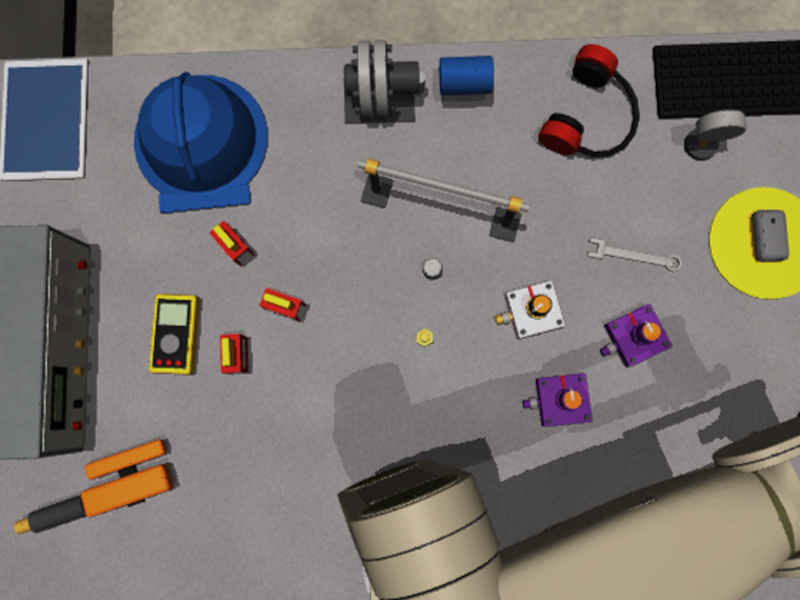

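The top view shows three red markers at (230,240), (283,303) and (233,352). Image right is the robot's right, so the one at (283,303) is the target. The white port's cap is at (540,303), and the pipe unions are at (373,167) and (515,204).

```bash
cat > h.py <<'E'
import numpy as np, cv2
def ray(s,px,z):
    "pixel (420x560 image) to the world point on plane z"
    C=-s["R"].T@s["t"]; d=s["R"].T@np.linalg.solve(s["mtx"],[px[0],px[1],1.])
    return C+d*(z-C[2])/d[2]
def proj(s,X):
    p=s["mtx"]@(s["R"]@np.asarray(X,float)+s["t"]); return p[:2]/p[2]
def blobs(img,lo,hi,amin=8):
    m=cv2.inRange(cv2.cvtColor(img,cv2.COLOR_RGB2HSV),lo,hi)
    n,l,st,c=cv2.connectedComponentsWithStats(m)
    out=[]
    for i in range(1,n):
        if st[i,4]>=amin:
            ys,xs=np.nonzero(l==i); out.append((c[i],st[i,4],cv2.minAreaRect(np.c_[xs,ys].astype(np.float32))))
    return out
E
python3 - <<'E'
import pickle; from h import *
np.set_printoptions(precision=1,suppress=True)
d=pickle.load(open("snap0.pkl","rb"))
for n in d:
    s=d[n]; f=.7
    for nm,lo,hi,z in [("yellow",(24,150,120),(34,255,255),100),("orange",(8,150,120),(21,255,255),104)]:
        for c,a,rc in blobs(s["pixels"],lo,hi):
            p=cv2.boxPoints(rc); 
            e=sorted([(p[0]+p[1])/2,(p[2]+p[3])/2,(p[1]+p[2])/2,(p[3]+p[0])/2],key=lambda q:-np.linalg.norm(q-c))[:2]
            W=[ray(s,q,z)[:2] for q in e]; v=W[0]-W[1]
            print(n,nm,c/f,a,"W",ray(s,c,z)[:2],"len",np.linalg.norm(v),"ang",np.degrees(np.arctan2(v[1],v[0])))
s=d["top"]
P=[ray(s,np.array(q)*.7,150) for q in [(359,165),(527,209)]]
print("pipe",P,(P[0]+P[1])/2,np.linalg.norm(P[0]-P[1]))
s2=d["scene"]; P=[ray(s2,np.array(q)*.7,150) for q in [(265,308),(402,382)]]
print("pipe scene",P,(P[0]+P[1])/2)
u,v=535*.7,305*.7
c=s["pixels"][int(v)-28:int(v)+28,int(u)-38:int(u)+38]
a=cv2.resize(c[:,:,::-1],None,fx=6,fy=6,interpolation=cv2.INTER_CUBIC)
u,v=283*.7,303*.7
c=s["pixels"][int(v)-28:int(v)+28,int(u)-28:int(u)+28]
b=cv2.resize(c[:,:,::-1],None,fx=6,fy=6,interpolation=cv2.INTER_CUBIC)
cv2.imwrite("pics/crop0.png",np.hstack([a,b]))
E
```

```text
scene yellow [ 88.2 295. ] 1897 W [ 659.7 -562.4] len 195.1312251905852 ang -37.174174715637456
scene yellow [583.7 309. ] 60 W [397.4 351.1] len 49.70963719718092 ang -177.60921678486352
scene yellow [524.7 330.2] 75 W [486.5 259.4] len 47.664148464366285 ang 70.8043104604288
scene yellow [638.4 372.5] 393 W [525.5 461.5] len 83.09837707107847 ang 148.2109964803237
scene yellow [567.2 393.1] 95 W [608.5 356. ] len 49.302683280672966 ang -140.09821867138956
scene orange [309.3 215.6] 36 W [ 290.2 -260.3] len 28.36429154117959 ang -72.02067366396135
scene orange [224.4 233. ] 35 W [ 404.6 -406.7] len 24.995769784160977 ang -55.77462187726161
scene orange [292.8 266.9] 56 W [ 460.9 -217.2] len 28.884538798079564 ang 108.23829356543038
scene orange [694.2 273.5] 638 W [233.3 538. ] len 153.3700932561029 ang 108.2713105231182
scene orange [300.8 287. ] 11 W [ 511.4 -175.2] len 19.663900325489738 ang -31.971379659076103
scene orange [694.2 294.3] 457 W [296.  540.7] len 137.8662882072261 ang 108.36283284790252
scene orange [330.7 300. ] 12 W [ 527.3 -104.7] len 8.171856485209963 ang 108.3
[... 2050 characters left out ...]
n 20.015946417691246 ang 132.34549089763877
top orange [221.4 355. ] 14 W [386.8 356.3] len 33.0078821118501 ang -179.7140016591204
top orange [572.2 399.8] 101 W [ 290.1 -259.5] len 19.585235473368172 ang -47.611677602873826
top orange [123.8 458.9] 624 W [210.4 527. ] len 140.09946094351142 ang 107.17837820741994
top orange [124.1 490.3] 1152 W [156.7 525.1] len 151.08832912418296 ang 107.12243022683685
top orange [ 21.4 525.8] 78 W [101.5 703. ] len 24.71727321235413 ang 106.62902369244901
pipe [array([712.5, 100.9, 150. ]), array([ 622.5, -191.2,  150. ])] [667.5 -45.2 150. ] 305.72823453029855
pipe scene [array([ 628.7, -183.8,  150. ]), array([713.6, 105.3, 150. ])] [671.1 -39.2 150. ]
```

View pics/crop0.png

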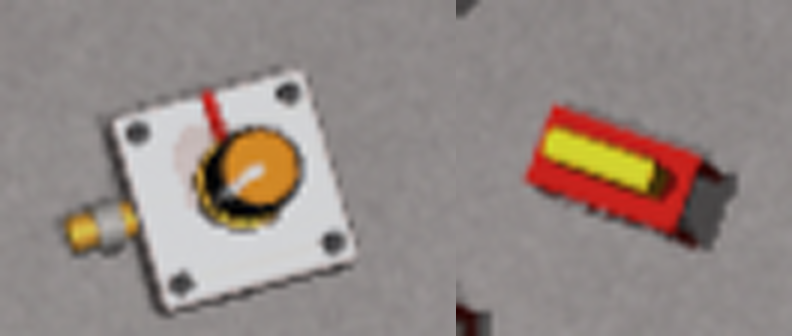

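The crop shows the port's red line pointing up and slightly left, and the cap's white line pointing down-left, about 105–112° from it. The marker's fin slopes down to the right. I'm moving towards the marker at about (484, 259).

Request:
play_rows --motion '[[[3.2, -3.8, 0, 0, 0, 0], [6.5, -7.6, 0, 0, 0, 0], [9.7, -11.4, 0, 0, 0, 0], [13.0, -15.2, 0, 0, 0, 0], [16.2, -19.0, 0, 0, 0, 0]]]' --jaw 1

```text
time: 0.6
tool_pos: [313.8, -307.6, 230.7]
tcp_rot: [-180.0, -0.0, 23.8]
ft_force: [1.7, -0.1, 0.7]
finger_gap: 85.6
grip_force: 0.0
```

Request:
play_rows --motion '[[[3.2, -3.8, 0, 0, 0, 0], [6.5, -7.6, 0, 0, 0, 0], [9.7, -11.4, 0, 0, 0, 0], [13.0, -15.2, 0, 0, 0, 0], [16.2, -19.0, 0, 0, 0, 0]]]'

```text
time: 1.1
tool_pos: [385.2, -68.4, 231.2]
tcp_rot: [180.0, -0.0, 23.8]
ft_force: [1.3, -0.0, 0.9]
finger_gap: 85.2
grip_force: 0.0
```

Request:
play_rows --motion '[[[3.2, -3.8, 0, 0, 0, -4], [6.5, -7.6, 0, 0, 0, -12], [9.7, -11.4, 0, 0, 0, -20], [13.0, -15.2, 0, 0, 0, -28], [16.2, -19.0, 0, 0, 0, -35]]]'

```text
time: 1.6
tool_pos: [456.7, 171.1, 231.0]
tcp_rot: [180.0, 0.0, 59.2]
ft_force: [1.5, -0.3, 0.4]
finger_gap: 85.1
grip_force: 0.0
```

```bash
cat >> h.py <<'E'
from scipy.spatial.transform import Rotation as Ro
def delta(st,pos,yaw):
    "tool-frame shift (cm) and rotvec (deg) from the measured pose to pos with the tool down at yaw"
    R=Ro.from_euler("xyz",st["tcp_rot"],degrees=True); T=Ro.from_euler("xyz",[180,0,yaw],degrees=True)
    return np.round(R.inv().apply(np.array(pos)-st["tool_pos"])/10,2), np.round((R.inv()*T).as_rotvec(degrees=True),1)
E
python3 - <<'E'
from h import *; from bench import sensors
st=sensors.sense(); print(st["time"],st["tool_pos"],st["tcp_rot"],st["joint_pos"]); print(delta(st,[484,259,200],70.3))
E
```

```text
1.6 [456.67552323 171.06955545 231.03091773] [1.79994353e+02 8.37595019e-03 5.91715097e+01] [ 1.45166846e+01 -1.01768882e+01  1.02664567e+02 -9.91309543e-03
  8.75143107e+01  4.53456046e+01]
(array([ 8.95, -2.16,  3.1 ]), array([  0. ,   0. , -11.1]))
```

Request:
play_rows --motion '[[[4.5, -1.1, 0.5, 0, 0, -5], [8.9, -2.1, 1.0, 0, 0, -11], [8.9, -2.1, 1.0, 0, 0, -11]]]'

```text
time: 1.9
tool_pos: [484.1, 260.0, 218.4]
tcp_rot: [-179.8, 0.1, 70.3]
ft_force: [-0.1, -1.7, -0.5]
finger_gap: 85.6
grip_force: 0.0
```

```bash
cat >> h.py <<'E'
def wcam(st,s):
    "wrist snapshot as a world camera"
    R=Ro.from_euler("xyz",st["tcp_rot"],degrees=True).as_matrix(); T=s["T_tool_cam"]
    Rc=R@T[:3,:3]; C=R@T[:3,3]+st["tool_pos"]
    return dict(pixels=s["pixels"],mtx=s["mtx"],R=Rc.T,t=-Rc.T@C)
E
python3 - <<'E'
from h import *; from bench import sensors, optics
np.set_printoptions(precision=1,suppress=True)
st=sensors.sense(); s=wcam(st,optics.snapshot("wrist")); print(st["tool_pos"],st["tcp_rot"],s["R"],-s["R"].T@s["t"])
cv2.imwrite("pics/w1.png",s["pixels"][:,:,::-1])
for c,a,rc in blobs(s["pixels"],(22,150,100),(34,255,255),200):
    W=np.array([ray(s,q,100)[:2] for q in cv2.boxPoints(rc)]); e=np.roll(W,-1,0)-W
    k=np.argmax(np.linalg.norm(e,axis=1)); print(c,a,W.mean(0),np.linalg.norm(e,axis=1),np.degrees(np.arctan2(e[k][1],e[k][0])))
E
```

```text
[484.1 260.  218.4] [-179.8    0.1   70.3] [[ 0.9 -0.3 -0. ]
 [-0.3 -0.9  0.3]
 [-0.1 -0.3 -1. ]] [509.3 332.4 360.5]
[135.3  17.7] 2595 [439.4 410.3] [110.2  24.9 113.8  25.4] 160.2780930037901
[392.2  22.4] 1155 [596.4 353.4] [37.9 14.7 38.2 15.3] -140.35095772660551
[126.7 125.6] 1200 [394.8 352. ] [49.  13.7 49.8 14.1] -177.20799017214708
[280.1 198.9] 790 [483.3 261.7] [48.1 11.1 48.1 11.7] -110.51401722896318
```

View pics/w1.png

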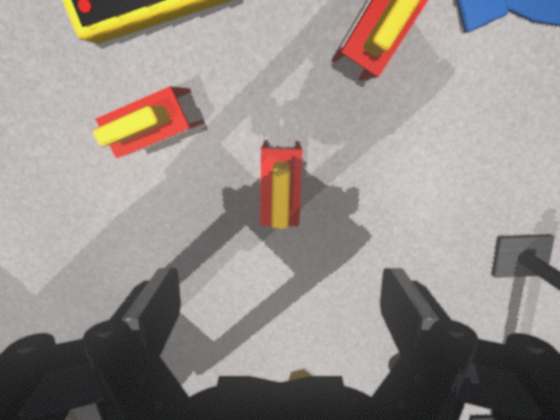

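The marker is centred below the gripper at (280,200), with its fin lying between the fingers. I'm descending to grip the fin.

Request:
play_rows --motion '[[[0, 0, 5, 0, 0, 0], [0, 0, 10, 0, 0, 0], [0, 0.1, 13, 0, 0, 0], [0, 0.1, 14.6, 0, 0, 0], [0, 0.1, 14.6, 0, 0, 0]]]' --jaw 0.6

```text
time: 2.45
tool_pos: [483.3, 253.3, 72.2]
tcp_rot: [-179.8, 0.2, 69.7]
ft_force: [0.2, 0.2, 0.6]
finger_gap: 51.0
grip_force: 0.0
```

Request:
play_rows --motion '[[[0, 0, 0, 0, 0, 0], [0, 0, 0, 0, 0, 0], [0, 0, 0, 0, 0, 0], [0, 0, 0, 0, 0, 0], [0, 0, 0, 0, 0, 0]]]' --jaw 0 --squeeze 60

```text
time: 2.95
tool_pos: [487.0, 256.0, 77.2]
tcp_rot: [179.9, -0.1, 69.8]
ft_force: [-1.5, -0.2, 6.6]
finger_gap: 12.7
grip_force: 63.6
```

Request:
play_rows --motion '[[[0, 0, 0, 0, 0, 0], [0, 0, -3, 0, 0, 0], [0, 0, -7, 0, 0, 0], [0, 0, -12, 0, 0, 0], [0, 0, -17, 0, 0, 0]]]'

```text
time: 3.45
tool_pos: [485.1, 255.2, 246.8]
tcp_rot: [-180.0, 0.0, 69.8]
ft_force: [1.1, 0.5, -1.2]
finger_gap: 13.1
grip_force: 62.4
```

```bash
python3 - <<'E'
from h import *; from bench import sensors, optics
st=sensors.sense(); print(st["tool_pos"],st["tcp_rot"],st["finger_gap"],st["ft_force"]); print(delta(st,[669,-42,245],72.9))
s=optics.snapshot("scene"); cv2.imwrite("pics/s2.png",s["pixels"][:,:,::-1])
E
```

```text
[485.08700128 255.2348412  246.79289328] [-1.79960856e+02  4.09999117e-02  6.98274389e+01] 13.06274623560741 [ 1.10584151  0.4551481  -1.22107918]
(array([-21.56,  27.51,   0.18]), array([-0. ,  0. , -3.1]))
```

View pics/s2.png

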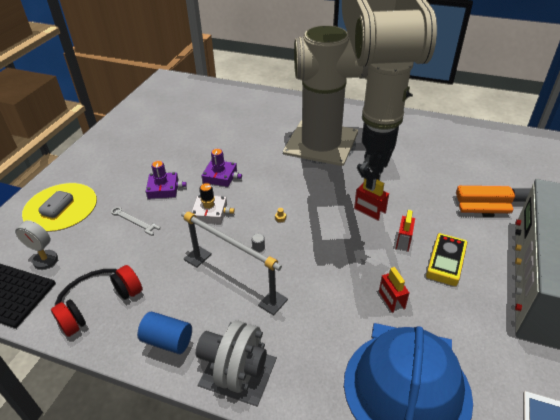

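The marker is lifted and hangs level in the gripper at (372,200). I'm moving it over the middle of the pipe.

Request:
play_rows --motion '[[[-1.5, 2, -1.5, 0, 0, 0], [-4, 5, -2, 0, 0, -1], [-7, 9, -2, 0, 0, -2], [-10, 12.8, -2, 0, 0, -3], [-13, 16.6, -2, 0, 0, -3]]]'

```text
time: 4.0
tool_pos: [597.5, 74.7, 265.4]
tcp_rot: [180.0, -0.0, 72.9]
ft_force: [1.0, 1.6, -1.5]
finger_gap: 12.6
grip_force: 62.5
```

Request:
play_rows --motion '[[[-2.5, 3.8, 0, 0, 0, 0], [-5, 7, 0, 0, 0, 0], [-7, 9.4, 0, 0, 0, 0], [-7.7, 10.4, 0, 0, 0, 0], [-7.7, 10.4, 0, 0, 0, 0]]]'

```text
time: 4.5
tool_pos: [673.7, -29.5, 264.5]
tcp_rot: [-180.0, 0.0, 72.7]
ft_force: [0.2, 0.5, -0.9]
finger_gap: 12.9
grip_force: 62.5
```

```bash
python3 - <<'E'
from h import *; from bench import sensors, optics
st=sensors.sense(); print(st["tool_pos"],st["tcp_rot"],st["finger_gap"],st["ft_force"]); print(delta(st,[669,-42,250],72.9))
s=wcam(st,optics.snapshot("wrist")); a=s["pixels"][:,:,::-1].copy()
t=optics.snapshot("top"); b=t["pixels"][:,:,::-1]
q=proj(t,[669,-42,200]).astype(int); b=cv2.resize(b[q[1]-70:q[1]+70,q[0]-70:q[0]+70],(420,420),interpolation=cv2.INTER_CUBIC)
im=np.hstack([a,b]); f=800/im.shape[1]; cv2.imwrite("pics/w3.png",cv2.resize(im,None,fx=f,fy=f)); print(q,f,[proj(s,[713-.42*0,101,150]),proj(s,[623,-191,150]),proj(s,[669,-42,150])])
E
```

```text
[673.68657926 -29.51726668 264.49818559] [-1.79954888e+02  1.68627617e-02  7.26995172e+01] 12.913617912865497 [ 0.19398642  0.46416016 -0.90783928]
(array([-1.33, -0.08,  1.45]), array([-0. ,  0. , -0.2]))
[309 124] 0.8163265306122449 [array([279.91212873,   3.16653465]), array([280.664832  , 377.51136845]), array([280.4351469 , 217.81037833])]
```

View pics/w3.png

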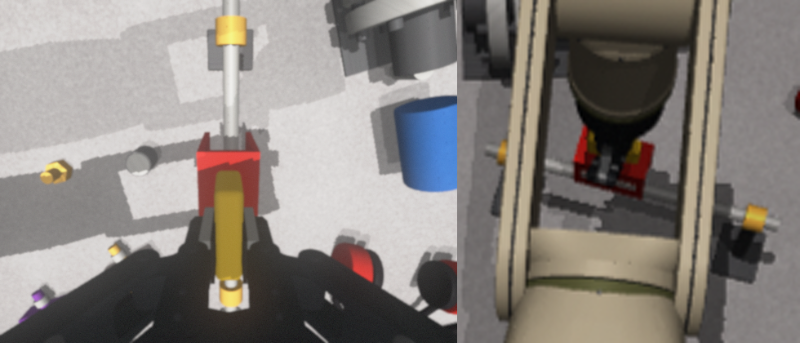

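In the wrist view the pipe (x≈231) lines up with the marker's crown (x≈229), so the saddle straddles it with room to spare. I'm lowering it.

Request:
play_rows --motion '[[[-0.7, 0.1, 1, 0, 0, 0], [-1.3, 0.1, 3, 0, 0, 0], [-1.3, 0.1, 5.5, 0, 0, 0], [-1.3, 0.1, 7.5, 0, 0, 0], [-1.3, 0.1, 8.3, 0, 0, 0]]]'

```text
time: 5.1
tool_pos: [668.3, -39.6, 178.8]
tcp_rot: [-179.7, 0.0, 72.9]
ft_force: [-0.6, 0.4, -2.6]
finger_gap: 12.5
grip_force: 62.4
```

Request:
play_rows --motion '[[[0, 0, 0.3, 0, 0, 0], [0, 0, 0.5, 0, 0, 0], [0, 0, 0.7, 0, 0, 0], [0, 0, 0.8, 0, 0, 0], [0, 0, 0.8, 0, 0, 0]]]'

```text
time: 5.6
tool_pos: [670.8, -40.8, 174.9]
tcp_rot: [179.9, -0.0, 72.8]
ft_force: [-0.1, 0.1, -0.5]
finger_gap: 12.6
grip_force: 62.4
```

Request:
play_rows --motion '[[[0, 0, 0.1, 0, 0, 0], [0, 0, 0.2, 0, 0, 0], [0, 0, 0.3, 0, 0, 0], [0, 0, 0.3, 0, 0, 0]]]'

```text
time: 6.0
tool_pos: [671.0, -40.8, 174.1]
tcp_rot: [179.9, -0.0, 72.8]
ft_force: [-7.6, 1.1, 11.5]
finger_gap: 12.5
grip_force: 64.3
```

Request:
play_rows --motion '[[[0, 0, 0.1, 0, 0, 0], [0, 0, 0.2, 0, 0, 0], [0, 0, 0.2, 0, 0, 0]]]'

```text
time: 6.3
tool_pos: [671.0, -40.9, 174.0]
tcp_rot: [179.8, -0.0, 72.8]
ft_force: [-11.9, 1.3, 20.4]
finger_gap: 12.7
grip_force: 65.8
```

Request:
play_rows --motion '[[[0, 0, -0.2, 0, 0, 0], [0, 0, -0.4, 0, 0, 0], [0, 0, -0.4, 0, 0, 0]]]'

```text
time: 6.6
tool_pos: [670.9, -40.8, 174.1]
tcp_rot: [179.9, -0.0, 72.8]
ft_force: [-1.5, 1.1, 4.9]
finger_gap: 12.6
grip_force: 63.4
```

Request:
play_rows --motion '[[[0, 0, 0, 0, 0, 0], [0, 0, 0, 0, 0, 0], [0, 0, 0, 0, 0, 0], [0, 0, 0, 0, 0, 0]]]' --jaw 0.5

```text
time: 7.0
tool_pos: [670.3, -40.8, 172.9]
tcp_rot: [-180.0, 0.0, 72.8]
ft_force: [-0.7, 0.2, 0.0]
finger_gap: 42.7
grip_force: 0.0
```

Request:
play_rows --motion '[[[0, 0, -1, 0, 0, 0], [0, 0, -3, 0, 0, 0], [0, 0, -6, 0, 0, 0], [0, 0, -9, 0, 0, 0], [0, 0, -10, 0, 0, 0]]]'

```text
time: 7.5
tool_pos: [672.1, -41.0, 278.7]
tcp_rot: [179.6, -0.1, 72.8]
ft_force: [-0.2, 0.4, 0.8]
finger_gap: 42.7
grip_force: 0.0
```

```bash
python3 - <<'E'
from h import *; from bench import sensors, optics
st=sensors.sense(); print(st["tool_pos"],st["tcp_rot"],st["finger_gap"],st["ft_force"],st["joint_pos"]); print(delta(st,[461.5,-216.5,220],125))
s=wcam(st,optics.snapshot("wrist")); a=s["pixels"][:,:,::-1].copy()
t=optics.snapshot("scene"); b=t["pixels"][:,:,::-1]
q=proj(t,[669,-42,160]).astype(int); b=cv2.resize(b[q[1]-60:q[1]+60,q[0]-60:q[0]+60],(420,420),interpolation=cv2.INTER_CUBIC)
im=np.hstack([a,b]); f=800/im.shape[1]; cv2.imwrite("pics/w4.png",cv2.resize(im,None,fx=f,fy=f))
E
```

```text
[672.0710172  -41.00830015 278.70546375] [ 1.79614278e+02 -6.20901794e-02  7.28224302e+01] 42.739572236685454 [-0.15563271  0.40506265  0.79759456] [-7.85210081e+00  1.77748792e+01  6.85584951e+01 -1.23678625e-03
  9.32759399e+01  9.32560308e+00]
(array([-22.99, -14.97,   5.74]), array([  0.4,   0.1, -52.2]))
```

View pics/w4.png

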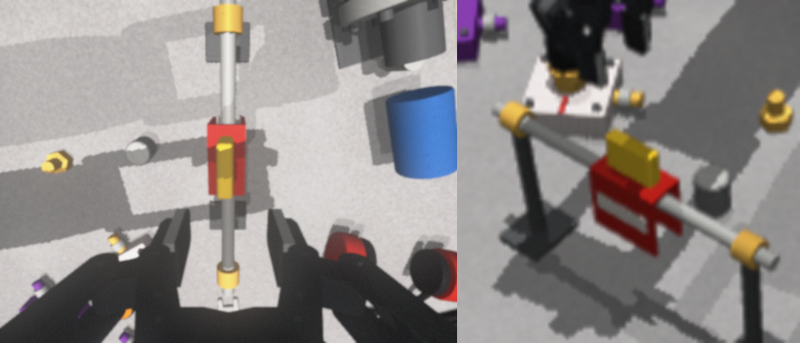

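The marker hangs upright astride the pipe, at (227,160) in the wrist view and (632,190) in the scene crop, and it's released. Next is the cap.

Request:
play_rows --motion '[[[-3, -2, 0, 0, 0, -6], [-7, -4.5, 0, 0, 0, -14], [-11, -7, 0.5, 0, 0, -22], [-15, -9.5, 1, 0, 0, -30], [-19, -12, 2, 0, 0, -38]]]' --jaw 1

```text
time: 8.1
tool_pos: [497.7, -187.5, 251.5]
tcp_rot: [-179.9, -0.1, 111.2]
ft_force: [0.4, -1.6, 0.8]
finger_gap: 85.7
grip_force: 0.0
```

```bash
python3 - <<'E'
from h import *; from bench import sensors
st=sensors.sense(); print(st["tool_pos"],st["tcp_rot"]); print(delta(st,[461.5,-216.5,210],125))
E
```

```text
[ 497.74876794 -187.48865328  251.51254388] [-1.79935559e+02 -5.65570396e-02  1.11178346e+02]
(array([-1.4 , -4.42,  4.15]), array([ -0.1,  -0.1, -13.8]))
```

Request:
play_rows --motion '[[[-0.7, -2, 2, 0, 0, -7], [-1.4, -4.4, 4, 0, 0, -14], [-1.4, -4.4, 4, 0, 0, -14], [-1.4, -4.4, 4, 0, 0, -14]]]'

```text
time: 8.5
tool_pos: [462.6, -215.2, 211.6]
tcp_rot: [-180.0, -0.2, 124.6]
ft_force: [1.0, -0.9, 1.1]
finger_gap: 85.7
grip_force: 0.0
```

```bash
python3 - <<'E'
from h import *; from bench import sensors, optics
np.set_printoptions(precision=1,suppress=True)
st=sensors.sense(); s=wcam(st,optics.snapshot("wrist")); print(st["time"],st["tool_pos"],st["tcp_rot"])
print(proj(s,[461.5,-216.5,104]))
for c,a,rc in blobs(s["pixels"],(5,150,80),(21,255,255),150): print(c,a,ray(s,c,104),rc)
# rectify the z=104 plane and z=34 plane, 0.25 mm/px, image up = world x, left = world y
def rect(z,half=60,n=400):
    g=np.linspace(half,-half,n); X,Y=np.meshgrid(461.5+g,-216.5+g,indexing="ij")
    P=np.stack([X,Y,np.full_like(X,z)],-1).reshape(-1,3)@s["R"].T+s["t"]; p=P@s["mtx"].T; uv=(p[:,:2]/p[:,2:]).astype(np.float32).reshape(n,n,2)
    return cv2.remap(s["pixels"],uv,None,cv2.INTER_LINEAR)[:,:,::-1]
cv2.imwrite("pics/r5.png",np.hstack([rect(104,30),rect(34,60)]))
E
```

```text
8.5 [ 462.6 -215.2  211.6] [-180.    -0.2  124.6]
[278.3 206.1]
[ 44.9 120.1] 1188 [ 290.3 -257.8  104. ] ((46.500003814697266, 121.0), (45.961936950683594, 37.47665786743164), 45.0)
```

View pics/r5.png

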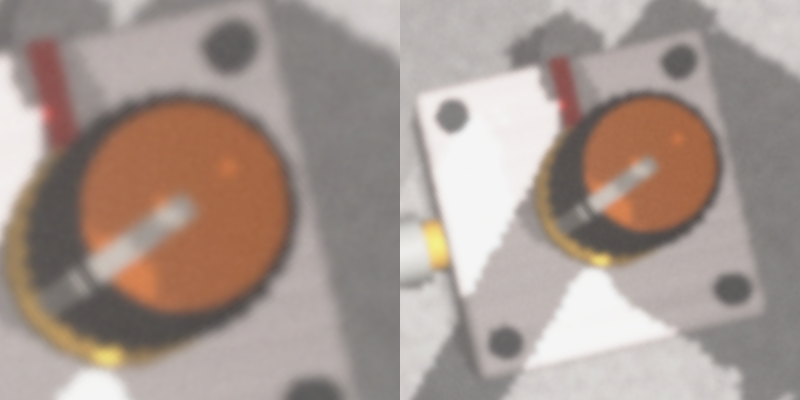

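The rectified view shows the cap top centred at (186,205), so it's at about (460.8, -214.4). The white line is at about 124° and the port's x at about 13°, which puts the cap at about 111° (1.94 rad). I'm descending on the cap.

Request:
play_rows --motion '[[[0.2, -0.1, 3, 0, 0, 0], [0.2, -0.1, 7, 0, 0, 0], [0.2, -0.1, 11, 0, 0, 0], [0.2, -0.1, 14, 0, 0, 0], [0.2, -0.1, 14.6, 0, 0, 0]]]'

```text
time: 9.05
tool_pos: [460.1, -212.4, 63.7]
tcp_rot: [-179.9, -0.3, 124.8]
ft_force: [-0.4, -0.2, 0.3]
finger_gap: 85.3
grip_force: 0.0
```

Request:
play_rows --motion '[[[0, 0, 0, 0, 0, 0], [0, 0, 0, 0, 0, 0], [0, 0, 0, 0, 0, 0], [0, 0, 0, 0, 0, 0], [0, 0, 0, 0, 0, 0]]]' --jaw 0 --squeeze 60

```text
time: 9.55
tool_pos: [462.4, -216.0, 70.1]
tcp_rot: [-180.0, 0.2, 124.8]
ft_force: [-8.0, -1.2, 11.2]
finger_gap: 34.8
grip_force: 58.8
```

```bash
python3 - <<'E'
from bench import sensors
st=sensors.sense(); print({k:st[k] for k in ("time","tool_pos","tcp_rot","ft_force","wrist_torque","finger_gap","grip_force","joint_pos")})
E
```

```text
{'time': 9.55, 'tool_pos': array([ 462.4009552 , -216.04584721,   70.08343622]), 'tcp_rot': array([-179.98702171,    0.19233389,  124.80855203]), 'ft_force': array([-7.9565937 , -1.2357899 , 11.18702315]), 'wrist_torque': array([-0.18752953,  1.16116841,  0.05270552]), 'finger_gap': 34.798099045063545, 'grip_force': 58.75088632106781, 'joint_pos': array([-3.07349476e+01,  1.60592110e+00,  1.08971366e+02, -9.77810988e-02,
        6.92530370e+01, -6.55089751e+01])}
```

Request:
play_rows --motion '[[[0, 0, 0, 0, 0, 6], [0, 0, 0, 0, 0, 14], [0, 0, 0.03, 0, 0, 22], [0, 0, 0.04, 0, 0, 30], [0, 0, 0.05, 0, 0, 38]]]'

```text
time: 10.05
tool_pos: [461.6, -216.3, 69.4]
tcp_rot: [180.0, 0.2, 86.5]
ft_force: [-10.9, -1.9, 13.0]
finger_gap: 34.8
grip_force: 58.8
```

```bash
cat > s.py <<'E'
from bench import sensors
import numpy as np
np.set_printoptions(precision=2,suppress=True)
st=sensors.sense(); print([st[k] for k in ("time","tool_pos","tcp_rot","ft_force","wrist_torque","finger_gap","grip_force")],st["joint_pos"][5])
E
python3 s.py
```

```text
[10.05, array([ 461.59, -216.27,   69.39]), array([179.98,   0.17,  86.48]), array([-10.86,  -1.86,  12.97]), array([-0.41,  1.89,  0.02]), 34.82556616693585, 58.84620487689972] -27.18686789348962
```

Request:
play_rows --motion '[[[0, 0, 0, 0, 0, 7], [0, 0, 0, 0, 0, 15], [0, 0, 0.03, 0, 0, 23], [0, 0, 0.04, 0, 0, 31], [0, 0, 0.05, 0, 0, 39]]]'

```text
time: 10.55
tool_pos: [460.8, -216.0, 68.7]
tcp_rot: [180.0, 0.2, 47.5]
ft_force: [-15.1, -0.0, 15.9]
finger_gap: 34.7
grip_force: 59.1
```

Request:
play_rows --motion '[[[0, 0, 0, 0, 0, 7], [0, 0, 0, 0, 0, 13], [0, 0, 0, 0, 0, 19], [0, 0, 0.03, 0, 0, 24], [0, 0, 0.03, 0, 0, 24]]]'

```text
time: 11.05
tool_pos: [460.5, -215.6, 68.3]
tcp_rot: [180.0, 0.2, 23.6]
ft_force: [-15.2, 1.2, 17.1]
finger_gap: 34.5
grip_force: 59.2
```

```bash
python3 s.py
```

```text
[11.05, array([ 460.52, -215.55,   68.29]), array([179.97,   0.15,  23.61]), array([-15.19,   1.16,  17.13]), array([ 0.11,  2.64, -0.03]), 34.512013617390636, 59.19316291809082] 35.677700022902656
```

Request:
play_rows --motion '[[[-0.05, 0, -0.03, 0, 0, 2], [-0.1, -0.05, -0.05, 0, 0, 4], [-0.1, -0.05, -0.05, 0, 0, 6], [-0.1, -0.05, -0.05, 0, 0, 7], [-0.1, -0.05, -0.05, 0, 0, 7]]]'

```text
time: 11.55
tool_pos: [460.3, -215.4, 68.3]
tcp_rot: [179.9, 0.0, 16.8]
ft_force: [-8.3, -1.2, 8.1]
finger_gap: 34.7
grip_force: 59.1
```

```bash
python3 s.py
```

```text
[11.55, array([ 460.29, -215.42,   68.32]), array([179.92,   0.04,  16.76]), array([-8.34, -1.2 ,  8.05]), array([-0.12,  1.34, -0.05]), 34.73382478639419, 59.10217881202698] 42.46801440220821
```

Request:
play_rows --motion '[[[0, 0, 0, 0, 0, 2], [0, 0, 0, 0, 0, 4], [0, 0, 0, 0, 0, 6], [0, 0, 0, 0, 0, 6]]]'

```text
time: 11.95
tool_pos: [460.3, -215.3, 68.3]
tcp_rot: [179.9, 0.0, 10.8]
ft_force: [-7.7, -0.3, 7.5]
finger_gap: 34.5
grip_force: 59.0
```

```bash
python3 s.py
```

```text
[11.95, array([ 460.26, -215.28,   68.27]), array([179.92,   0.04,  10.78]), array([-7.75, -0.26,  7.51]), array([-0.06,  1.41,  0.61]), 34.53009918416409, 58.972840905189514] 48.465984375851306
```

Request:
play_rows --motion '[[[0, 0, 0, 0, 0, 1], [0, 0, 0, 0, 0, 2], [0, 0, 0, 0, 0, 2]]]'

```text
time: 12.25
tool_pos: [460.2, -215.2, 68.3]
tcp_rot: [179.9, 0.0, 8.9]
ft_force: [-7.6, 0.1, 8.1]
finger_gap: 34.7
grip_force: 59.0
```

```bash
python3 s.py
```

```text
[12.25, array([ 460.23, -215.25,   68.26]), array([179.9 ,   0.05,   8.88]), array([-7.64,  0.13,  8.14]), array([-0.07,  1.32,  1.43]), 34.6622450687445, 58.97084891796112] 50.383726473250235
```

The torque rises steadily past a yaw of about 12.2°, so that's the hard stop. I'm backing off to a yaw of about 102.4°.

Request:
play_rows --motion '[[[0, 0, 0, 0, 0, -6], [0, 0, 0, 0, 0, -14], [0, 0, -0.03, 0, 0, -22], [0, 0, -0.04, 0, 0, -30], [0, 0, -0.05, 0, 0, -38]]]'

```text
time: 12.75
tool_pos: [460.7, -215.9, 68.9]
tcp_rot: [179.9, 0.1, 47.1]
ft_force: [-5.1, -3.5, 5.5]
finger_gap: 34.4
grip_force: 59.1
```

Request:
play_rows --motion '[[[0, 0, 0, 0, 0, -8], [0, 0, 0, 0, 0, -16], [0, 0, -0.03, 0, 0, -24], [0, 0, -0.04, 0, 0, -32], [0, 0, -0.05, 0, 0, -38]]]'

```text
time: 13.25
tool_pos: [461.4, -216.2, 69.6]
tcp_rot: [179.8, 0.2, 85.1]
ft_force: [-2.4, -4.7, 2.2]
finger_gap: 34.6
grip_force: 59.4
```

Request:
play_rows --motion '[[[0, 0, 0, 0, 0, -6], [0, 0, 0, 0, 0, -12], [0, 0, -0.03, 0, 0, -17.4], [0, 0, -0.04, 0, 0, -17.4], [0, 0, -0.04, 0, 0, -17.4]]]'

```text
time: 13.75
tool_pos: [461.8, -216.2, 69.9]
tcp_rot: [179.9, 0.2, 102.1]
ft_force: [-0.1, -5.7, 1.7]
finger_gap: 34.6
grip_force: 59.6
```

```bash
python3 s.py; python3 - <<'E'
from h import *; from bench import sensors, optics
st=sensors.sense(); s=wcam(st,optics.snapshot("wrist")); t=optics.snapshot("scene")
def rect(s,z,half,n=400):
    g=np.linspace(half,-half,n); X,Y=np.meshgrid(460.5+g,-215+g,indexing="ij")
    P=np.stack([X,Y,np.full_like(X,z)],-1).reshape(-1,3)@s["R"].T+s["t"]; p=P@s["mtx"].T; uv=(p[:,:2]/p[:,2:]).astype(np.float32).reshape(n,n,2)
    return cv2.remap(s["pixels"],uv,None,cv2.INTER_LINEAR)[:,:,::-1]
q=proj(t,[560,-120,120]).astype(int)
cv2.imwrite("pics/r6.png",np.hstack([rect(s,103.5,30),cv2.resize(t["pixels"][q[1]-70:q[1]+70,q[0]-70:q[0]+70,::-1],(400,400),interpolation=cv2.INTER_CUBIC)]))
E
```

```text
[13.75, array([ 461.77, -216.16,   69.88]), array([179.87,   0.22, 102.07]), array([-0.12, -5.69,  1.66]), array([-0.92, -0.01,  0.06]), 34.575375681993336, 59.60201382637024] -42.83879018739018
```

View pics/r6.png

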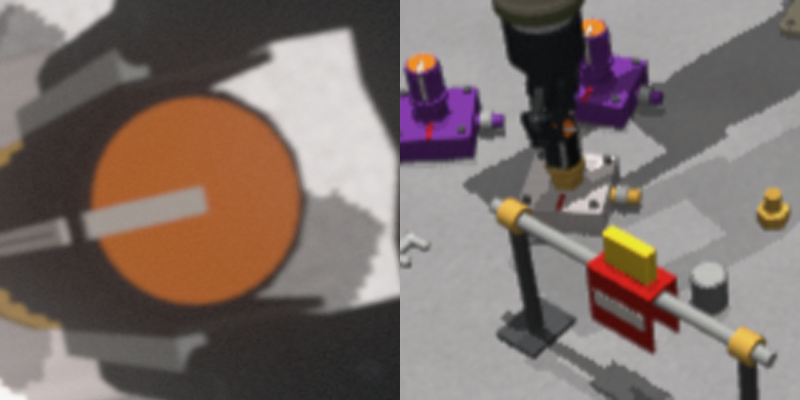

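The white line runs from (205,200) to (85,225), so it's at about 102°, a quarter turn from the stop at about 12°. The cap is still gripped and the marker still hangs on the pipe, so I'm handing in.

```bash
python3 -c "
from bench import job; print(job.hand_in())"
```

```text
the job is handed in; nothing more can be done
None
```

The red marker saddle hangs released astride the middle of the pipe; I then screwed the cap to its stop and backed it off about 90°, and handed in at about 14 s still gripping it (no verdict was returned).

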